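# Open the vacuum pump's filter bay

### The arm

A 6-joint arm with a two-finger parallel gripper is mounted at the origin on the work surface. World frame = base frame: x ahead of the robot, y to its left, z up, the work surface at z = 0. Lengths are in mm, angles in rad, forces in N, time in s.
With the tool pointing down it reaches from about 350 to 775 mm from the base axis. Payload 7.3 kg.
Tool frame: the origin (TCP) lies at the very end of the fingers, on their centre line; the grasp point (between the pads) lies 19 mm behind it; z points along the fingers, y is the line along which they close (so a half turn about z gives the same grasp; the last joint's range is limited). The gripper opens to 92 mm and grips with 3 to 60 N. Pads are 19 mm wide; open, the fingers measure 130 mm over their backs; the gripper's body (75 mm by 190 mm) begins 47 mm behind the grasp point.
Start: joints at [1.069, 0.342, 1.524, -0, 1.275, -0.146], TCP at [182.865, 492.143, 226.741] pointing down, gripper open.
Joint ranges: [-2.53, 2.53], [-0.77, 2.02], [0.04, 2.7], [-1, 4.14], [0.28, 2.66], [-3.11, 3.11]. Speed limits (rad/s): [2.57, 2.57, 3.14, 3.14, 3.14, 3.14].

### API

Orientations are given as [roll, pitch, yaw] about the fixed x, y, z axes, in that order (R = Rz(yaw) Ry(pitch) Rx(roll)).
In Python, from plant import get_obs, capture, close_job gives the robot as it stands. The module is installed in compiled form; this text tells all that it offers.
- The arm moves only by the shell command python3 -m handwheel 'ROWS'. ROWS is JSON, a list of rows, each a list of 3 entries, a list of its own where there are three numbers: the turn, a rotation vector about the tool's x, y, z in degrees, then the shift along the tool's x, y, z in m, then the opening, from 0 (shut) to 1 (fully open). A call has 1 to 12 rows; each row is the pose to reach, as a shift and turn from the pose commanded when the call began, along the tool's axes at that moment; what a row does not reach only later rows make up. A row lasts 1/10 s, in which the tool goes at most 50 mm and 8.59 degrees, less where a joint would pass 70% of its speed; a pose out of reach is approached as far as the arm can. A call with a gripper value outside its range is refused whole. The fingers move at their own pace and stop on an object; the grip force is fixed at half the most. Time passes only in rows, so rows that repeat a pose let the fingers close. It gives the time, the measured TCP pose, the force, the opening and the grip force at its end, in the units of the state.
- get_obs(): the state, without advancing time (a new reading comes with each control period).
- capture(name): name is "scene" or "top" or "wrist"; returns a dict with "image" (400x640x3 uint8, red, green, blue), "depth" (400x640 float32, mm along the optical axis (not along the pixel's ray), 0 where there is no reading), "fx", "fy", "cx", "cy" (pixels), "camera_from_world" (4x4, takes a point from world to camera coordinates). Camera axes: x right, y down, z forward; pixel columns grow to the right and rows downward; lengths in mm; the calibration is good to about 2 mm. A picture is of the moment at which its call begins.
- close_job(): hands the job in; it is judged then, once.
The state is a dict: "time": time; "joint_positions": joint angles; "dq": joint speeds; "tau": joint torques, N m; "tool_pos": TCP position; "tcp_rot": TCP orientation; "contact_force": force on the tool from outside, world axes, zero at the start; "moment": the same for the moment, N m; "grip_width": finger opening in mm; "finger_force": force on a finger pad.
Only numpy, scipy, OpenCV 4.12 (cv2) and the standard library are available. Lean on these libraries where they do the work, as an engineer would, in place of code of your own. Each camera call takes 0.05 s, during which the arm holds its last target. There are 200 camera calls.

### The job

The vacuum pump's filter is due for a check: press the red snap tab right in until the blue filter cover springs free, then push the cover straight back off its seat onto the pump's flat deck, so that it lies there clear of the rails and the filter bay is fully open. Do it with the fingertips only: do not lift or carry the cover, do not touch the filter, and leave everything around the pump standing where it is.

Things in the scene. Friction and masses are not known exactly. Their poses are not given: they have to be found in the camera images.
- pump: Bench vacuum pump, fixed: white casing 290 mm long (x), 160 wide, blue front and rear. Origin on the table under the seat's centre; x runs from the tab end to the rear, z up. Along x (mm): apron -100 to -40, top 108 high; filter bay to 40; flat deck to 150, top 100 high; rear housing to 190, 130 high, gauge on it to 141.
- seat (a point): Centre of the cover's seat, 108 mm above the table: level with the two side rails, 80 mm long, that carry the cover; axes as the pump's. Guide walls at 49.5 mm either side rise 5.5 mm above the rails; a hold-down lug on each, 10 to 32 mm in front of the centre and over 43 mm to the side, rises 8.5 mm.
- deck (a point): Centre of the flat grey deck behind the seat, where the cover is pushed to: 95 mm behind the seat's centre, 100 mm above the table. The deck is 110 mm long and 124 wide, between curbs 8 mm high; the rear housing closes its far end.
- tab_top (a point): Centre of the top face of the red snap tab, a thumb pad 32 mm (along pump x) by 36 mm on the pump's centre line, 68 mm in front of the seat's centre; its top is 124 mm above the table when out. The point moves with the tab.
- snap_tab (a joint): Travel of the tab, straight down: 0 = out (locked), 0.010 m = right in. Spring-loaded, some 5 to 8 N to start and up to 12 N right in; it comes up when let go. At 6 mm or more the cover is free: held in, a damped spring moves the cover 12 mm back (pump +x) in about half a second; then the tab no longer locks it.
- cover: Blue loose filter cover, about 0.12 kg: plate 80 mm long (pump x), 96 wide, 4 thick, lips 7 mm deep below, ridge on top. Origin at the centre of the plate's underside; at first at pump x = 0, 108 mm above the table, axes as the pump's, locked. Wholly off the rails when over 80 mm back; meets the rear housing at 110. On the deck its origin is 107 mm above the table.
- cover_ridge (a point): Centre of the top of the cover's push ridge: a white bar across the cover, at the cover's centre, 64 mm long across the pump, 8 mm thick along it, 11 mm high; its top is 15 mm above the origin of the cover. It is pushed from its tab side.
- filter: Filter cassette in the bay, under the cover: black frame with white pleats, fixed, pump x -13 to 37, 68 mm wide, top 94 mm above the table; not to be touched. Its frame is that of the pump.
- spare_filter: Loose spare filter cassette beside the pump, black with white pleats, 50 x 68 x 34 mm, origin under its centre; leave alone.
- beaker: Small glass beaker, 60 mm across, 75 high, origin under its centre; leave alone.
- grease_jar: White jar with blue cap, 54 mm across, 55 high, origin under its centre; leave alone.
- amber_bottle: Amber reagent bottle with blue cap, 82 mm across, 175 high, origin under its centre; leave alone.
- screwdriver: Screwdriver lying on the table, 190 mm long; leave alone.
- flask: Round glass flask on a cork ring, one piece, 90 mm across, 148 high, origin under its centre; leave alone.
There are look-alikes about, which are no part of the job. Leave any yellow look-alike of the cover alone.

How it is judged:
By the outcome, as a careful person would: the job done as asked, in the order asked, and still so for the second after the job is handed in, with the robot touching nothing.
It also fails if it takes over 35 s, if anything falls off the work surface, if the arm or the gripper's body presses on something with over 40 N, if the wrist force passes 120 N, or if a joint passes its speed limit or range.

## Working session

There is one attempt and no reset: what is moved stays moved. The work goes in short steps, Python scripts to look and compute and a shell command to move; the robot and the scene stay as the last step left them, time stands still between calls to the robot, and variables do not carry over. Pictures are saved under pics/ and viewed, at most 10 in all, crops included, and the job is handed in when it is done.

```bash
mkdir -p pics
cat > h.py <<'E'
import numpy as np, cv2
from plant import get_obs, capture
def pts(c):
    d=c["depth"]; v,u=np.mgrid[:d.shape[0],:d.shape[1]]
    P=np.stack([(u-c["cx"])/c["fx"]*d,(v-c["cy"])/c["fy"]*d,d],-1)
    T=np.linalg.inv(c["camera_from_world"])
    return P@T[:3,:3].T+T[:3,3]
E
python3 - <<'E'
from h import *
import pickle
for n in ["top","scene"]:
    c=capture(n); pickle.dump(c,open(n+".pkl","wb")); cv2.imwrite(f"pics/{n}.png",c["image"][...,::-1])
    print(n,np.linalg.inv(c["camera_from_world"])[:3,3],c["fx"])
o=get_obs(); print(o["time"],o["tool_pos"],o["tcp_rot"],o["contact_force"],o["grip_width"])
E
```

```text
top [ 411.53693699   11.83234274 1410.27621539] 514.3545342942739
scene [1452.45878431  431.10190683  854.66245774] 416.7590104052175
0.1 [182.68011889 491.83028097 226.11450078] [-3.14024389e+00 -2.02967966e-04  2.78581489e+00] [-0.4492994   0.49092762 -0.85117232] 91.8499815410499
```

View pics/top.png

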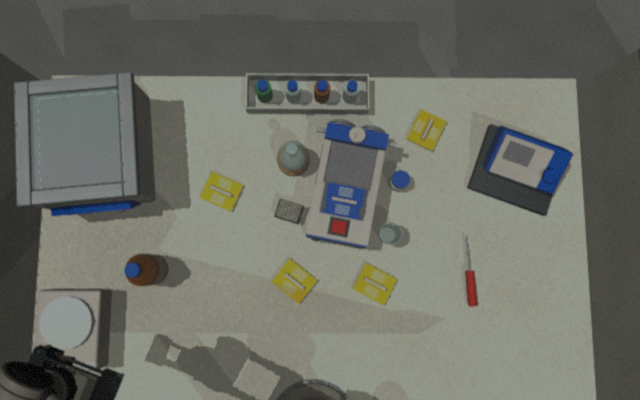

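View pics/scene.png

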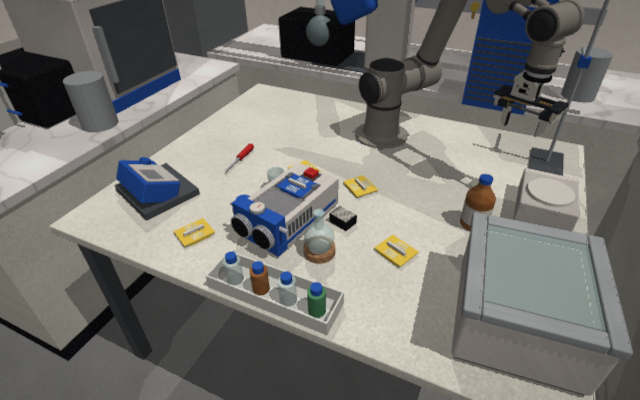

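The top view shows the pump at about (345,190), with the red tab at (339,227), the blue cover with its ridge at (344,201) and the deck at (355,165). The flask is at (292,157), the beaker at (389,233) and the jar at (400,181). Cover candidates are the blue one at (344,201) and yellow ones at (222,190), (296,281), (375,283) and (427,130). Only the blue one sits on the pump behind the red tab, so that is the one meant.

Run:
```python
from h import *
import pickle
C={n:pickle.load(open(n+".pkl","rb")) for n in("top","scene")}
def ray(c,uv,z):
    T=np.linalg.inv(c["camera_from_world"]); d=T[:3,:3]@np.array([(uv[0]-c["cx"])/c["fx"],(uv[1]-c["cy"])/c["fy"],1])
    return (T[:3,3]+d*(z-T[2,3])/d[2])[:2]
c=C["top"]; hsv=cv2.cvtColor(c["image"],cv2.COLOR_RGB2HSV); P=pts(c)
R=np.zeros(hsv.shape[:2],np.uint8); R[110:260,300:392]=1
red=cv2.inRange(hsv,(0,120,60),(8,255,255))|cv2.inRange(hsv,(172,120,60),(180,255,255))
m=(red>0)&(R>0); v,u=np.nonzero(m); print("tab px",u.mean(),v.mean(),len(u),"xy",ray(c,(u.mean(),v.mean()),124),"depth",np.median(P[m],0))
rr=cv2.minAreaRect(np.stack([u,v],1).astype(np.float32)); print(rr)
b=cv2.inRange(hsv,(100,120,40),(125,255,255))*R
n,l,s,ce=cv2.connectedComponentsWithStats(b)
for i in range(1,n):
    if s[i,4]>15:
        q=P[l==i]; print("blue",s[i],ce[i],"z",np.median(q[:,2]),"xy108",ray(c,ce[i],112))
# all pump: z>90 blob
pm=((P[...,2]>92)&(P[...,2]<120)&(R>0)).astype(np.uint8)
n,l,s,ce=cv2.connectedComponentsWithStats(pm); i=1+np.argmax(s[1:,4]); q=P[l==i][:,:2].astype(np.float32)
print("pump rect",cv2.minAreaRect(q),len(q))
# deck grey
g=((hsv[...,1]<60)&(hsv[...,2]<125)&(P[...,2]>94)&(P[...,2]<105)&(R>0)).astype(np.uint8)
n,l,s,ce=cv2.connectedComponentsWithStats(g); i=1+np.argmax(s[1:,4]); q=np.array([ray(c,(a,bb),100) for bb,a in zip(*np.nonzero(l==i))],np.float32)
print("deck",s[i],cv2.minAreaRect(q),q.mean(0))
c2=C["scene"];h2=cv2.cvtColor(c2["image"],cv2.COLOR_RGB2HSV)
red=cv2.inRange(h2,(0,120,60),(8,255,255))|cv2.inRange(h2,(172,120,60),(180,255,255)); red[:160]=0;red[190:]=0;red[:,:290]=0;red[:,330:]=0
P2=pts(c2);mm=(red>0);print("scene tab",np.median(P2[mm],0),mm.sum(),P2[mm][:,2].max())
t=cv2.resize(c["image"][110:260,270:420],(600,600),interpolation=cv2.INTER_CUBIC);cv2.imwrite("pics/crop.png",t[...,::-1])
```

```text
tab px 338.6378378378378 226.70810810810812 185 xy [508.82646961 -62.11823358] depth [508.36699333 -62.89455233 123.80342959]
((338.65386962890625, 226.73077392578125), (14.120362281799316, 12.94366455078125), 11.309932708740234)
blue [326 123  26  21 375] [337.76533333 132.21066667] z 129.32783096193702 xy108 [754.76853949 -61.35031798]
blue [359 130  29  19 365] [375.17260274 139.55068493] z 129.49394842855963 xy108 [ 735.78575364 -158.04834316]
blue [323 183  42  36 684] [343.60818713 200.0380117 ] z 111.6134465795551 xy108 [577.77696991 -75.68819515]
pump rect ((600.602294921875, -79.73588562011719), (161.7879180908203, 255.9850616455078), 78.8409423828125) 5975
deck [ 323  141   56   49 1862] ((671.5598754882812, -94.22010803222656), (126.21568298339844, 110.2308120727539), 79.01227569580078) [671.4342   -94.688286]
scene tab [519.53102643 -57.34463932 121.52411956] 112 854.6624577427467
```

View pics/crop.png

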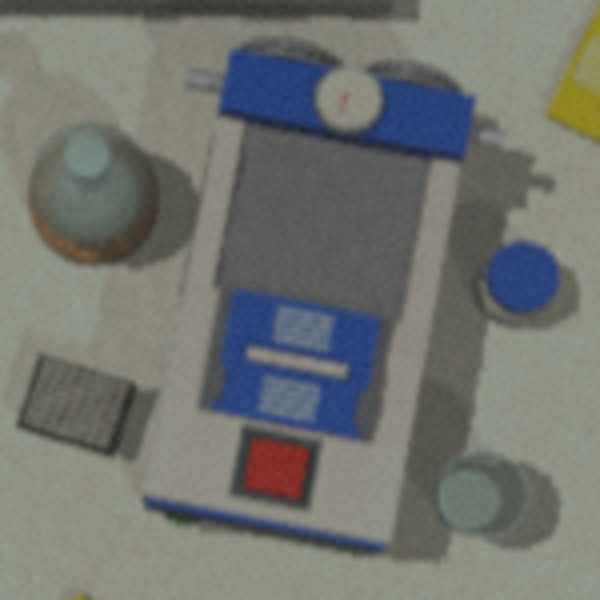

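The crop confirms it: blue cover with white ridge at crop (297,362), red tab at (277,468) and the deck behind. The seat comes out at about (577,-75.7), yaw -11.1°. I'll check that the transit path is clear and compute the moves.

```bash
cat >> h.py <<'E'
from scipy.spatial.transform import Rotation as Ro
SEAT=np.array([577,-75.7]); A=np.radians(-11.1); U=np.array([np.cos(A),np.sin(A)]); V=np.array([-U[1],U[0]])
def plan(x,y,z):
    "tool-frame shift (m) and turn (deg) from the present pose to pump x,y and world z, tool down, tool x = -pump x"
    o=get_obs(); R=Ro.from_euler("xyz",o["tcp_rot"]); p=np.append(SEAT+x*U+y*V,z)
    G=Ro.from_euler("xyz",[np.pi,0,A+np.pi])
    print("t",o["time"],"shift",R.inv().apply(p-o["tool_pos"])/1000,"turn",(R.inv()*G).as_rotvec(degrees=True),"F",o["contact_force"])
def where():
    o=get_obs(); d=o["tool_pos"][:2]-SEAT; print("t",o["time"],"pump x,y,z",d@U,d@V,o["tool_pos"][2],"F",o["contact_force"],"w",o["grip_width"])
E
python3 - <<'E'
from h import *
import pickle
plan(-68,0,226); plan(-68,0,140)
for n in("top","scene"):
    c=pickle.load(open(n+".pkl","rb")); q=c["camera_from_world"]@np.array([182.7,491.8,226,1]); print(n,"tcp px",q[0]/q[2]*c["fx"]+c["cx"],q[1]/q[2]*c["fy"]+c["cy"])
    P=pts(c); m=(P[...,2]>150)&(P[...,0]>130)&(P[...,0]<800)&(P[...,1]>-300)&(P[...,1]<800)&(c["depth"]>0)
    k=np.unique((P[m]//60*60).astype(int)[:,:2],axis=0,return_inverse=True)
    for i,g in enumerate(k[0]):
        z=P[m][k[1].ravel()==i][:,2]
        if len(z)>5: print(g,len(z),int(z.min()),int(z.max()),end=" | ")
    print()
E
```

```text
t 0.1 shift [-0.50019868 -0.40561047  0.00056005] turn [-0.07616695 -0.01786508 -9.28455485] F [-0.4492994   0.49092762 -0.85117232]
t 0.1 shift [-0.50021614 -0.40549447  0.08655997] turn [-0.07616695 -0.01786508 -9.28455485] F [-0.4492994   0.49092762 -0.85117232]
top tcp px 92.48685361833878 368.91364174666876
[120 360] 226 309 339 | [120 420] 565 329 453 | [180 360] 253 291 573 | [180 420] 2265 293 592 | [180 480] 576 223 589 | [180 540] 331 233 339 | [240 420] 351 522 589 | [240 480] 187 525 587 | [240 540] 111 291 337 | [360 360] 36 150 180 | [360 420] 179 151 180 | [540 420] 255 150 190 | [540 480] 320 160 190 | [540 540] 376 163 192 | [540 600] 427 159 191 | [540 660] 448 154 191 | [600 420] 569 150 191 | [600 480] 607 154 191 | [600 540] 610 155 188 | [600 600] 620 157 190 | [600 660] 605 173 190 | [600 720] 6 180 184 | [660   0] 9 150 151 | [660  60] 9 150 154 | [660 420] 493 154 194 | [660 480] 596 155 189 | [660 540] 599 173 188 | [660 600] 586 174 188 | [660 660] 626 172 191 | [660 720] 47 178 189 | [720 420] 417 151 191 | [720 480] 600 157 190 | [720 540] 589 174 188 | [
[... 613 characters left out ...]
51 177 | [540 420] 122 164 188 | [540 480] 184 182 188 | [540 540] 256 177 188 | [540 600] 321 178 189 | [540 660] 339 177 189 | [600 420] 387 158 189 | [600 480] 478 178 187 | [600 540] 490 178 187 | [600 600] 517 178 187 | [600 660] 554 175 187 | [600 720] 8 182 184 | [660 420] 378 156 188 | [660 480] 526 179 185 | [660 540] 559 179 185 | [660 600] 601 179 186 | [660 660] 658 176 188 | [660 720] 62 182 187 | [720 420] 371 158 188 | [720 480] 613 157 186 | [720 540] 641 179 185 | [720 600] 683 179 186 | [720 660] 767 175 188 | [720 720] 154 180 188 | [780 420] 123 165 188 | [780 480] 225 157 185 | [780 540] 238 179 185 | [780 600] 257 179 185 | [780 660] 281 176 188 | [780 720] 73 182 187 |
```

```bash
python3 -m handwheel '[[[0,0,0],[-0.040,-0.032,-0.02],0],[[0,0,-2],[-0.080,-0.065,-0.02],0],[[0,0,-3],[-0.120,-0.097,-0.02],0],[[0,0,-4],[-0.160,-0.130,-0.02],0],[[0,0,-5],[-0.200,-0.162,-0.02],0],[[0,0,-6],[-0.240,-0.195,-0.02],0],[[0,0,-7],[-0.280,-0.227,-0.02],0],[[0,0,-8],[-0.320,-0.260,-0.02],0],[[0,0,-9],[-0.360,-0.292,-0.02],0],[[0,0,-9.3],[-0.400,-0.325,-0.02],0],[[0,0,-9.3],[-0.440,-0.357,-0.01],0],[[0,0,-9.3],[-0.480,-0.390,0],0]]'; python3 -c "
from h import *
where(); plan(-68,0,140)"
```

```text
time: 1.3
tool_pos: [486.0, -22.7, 230.8]
tcp_rot: [3.141, 0.001, 2.948]
contact_force: [1.6, 0.3, -0.2]
grip_width: 2.1
finger_force: 0.0
t 1.3 pump x,y,z -99.476264160522 34.515600220592255 230.78808644032478 F [ 1.61761174  0.28425768 -0.15625382] w 2.1188555747516857
t 1.3 shift [-0.03141757 -0.03453359  0.09080157] turn [ 0.01570242  0.04181477 -0.01255801] F [ 1.61761174  0.28425768 -0.15625382]
```

```bash
python3 -m handwheel '[[[0,0,0],[-0.018,-0.019,0.04],0],[[0,0,0],[-0.018,-0.019,0.08],0],[[0,0,0],[-0.018,-0.019,0.08],0],[[0,0,0],[-0.018,-0.019,0.08],0]]'
python3 - <<'E'
from h import *
where(); plan(-68,0,126)
c=capture("wrist"); cv2.imwrite("pics/w1.png",c["image"][...,::-1])
E
```

```text
time: 1.7
tool_pos: [499.0, -42.5, 151.1]
tcp_rot: [3.141, -0.002, 2.948]
contact_force: [0.6, 0.4, 1.6]
grip_width: 0.3
finger_force: 0.0
t 1.7 pump x,y,z -82.95851438127912 17.595054210435283 151.1136857321071 F [0.56623447 0.41743778 1.63474154] w 0.3245254819685604
t 1.7 shift [-0.01499234 -0.01760645  0.02508551] turn [ 0.01252289 -0.09307034  0.0225971 ] F [0.56623447 0.41743778 1.63474154]
```

View pics/w1.png

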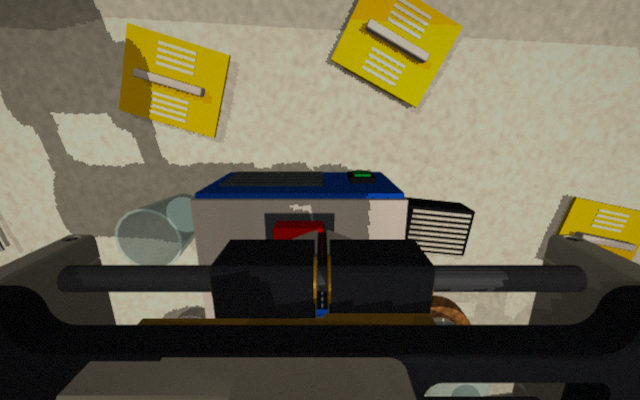

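The wrist view looks from behind toward the tab end. The tab is at (298,230), with the closed fingertips at (322,250), about 17 mm to the pump's left as measured. I'll centre over the tab next.

```bash
python3 -m handwheel '[[[0,0,0],[-0.015,-0.0176,0.012],0],[[0,0,0],[-0.015,-0.0176,0.018],0],[[0,0,0],[-0.015,-0.0176,0.018],0],[[0,0,0],[-0.015,-0.0176,0.018],0]]'; python3 -c "
from h import *
where(); plan(-68,0,113)"
```

```text
time: 2.15
tool_pos: [510.7, -62.2, 134.0]
tcp_rot: [3.141, 0.001, 2.949]
contact_force: [1.3, 0.5, 0.6]
grip_width: 0.5
finger_force: 0.0
t 2.15 pump x,y,z -67.63224747067905 0.5302366949057039 134.0390776058673 F [1.29455409 0.48769758 0.56402697] w 0.474851131946413
t 2.15 shift [ 0.00039674 -0.00053386  0.02103846] turn [0.01082843 0.07760087 0.05350623] F [1.29455409 0.48769758 0.56402697]
```

```bash
python3 -m handwheel '[[[0,0,0],[0,-0.0005,0.006],0],[[0,0,0],[0,-0.0005,0.010],0],[[0,0,0],[0,-0.0005,0.013],0],[[0,0,0],[0,-0.0005,0.015],0],[[0,0,0],[0,-0.0005,0.017],0],[[0,0,0],[0,-0.0005,0.018],0],[[0,0,0],[0,-0.0005,0.018],0]]'; python3 -c "
from h import *
where()"
```

```text
time: 2.85
tool_pos: [510.5, -62.9, 115.4]
tcp_rot: [3.141, 0.0, 2.948]
contact_force: [-2.3, 1.5, 7.4]
grip_width: 0.5
finger_force: 3.5
t 2.85 pump x,y,z -67.72710933016917 -0.2796030022156263 115.35693866723915 F [-2.34697371  1.54368759  7.35567351] w 0.532617387937878
```

Pressed about 8.5 mm in. I'll go to the stop, hold, then look.

```bash
python3 -m handwheel '[[[0,0,0],[0,0,0.001],0],[[0,0,0],[0,0,0.002],0],[[0,0,0],[0,0,0.0025],0],[[0,0,0],[0,0,0.0025],0],[[0,0,0],[0,0,0.0025],0],[[0,0,0],[0,0,0.0025],0],[[0,0,0],[0,0,0.0025],0],[[0,0,0],[0,0,0.0025],0],[[0,0,0],[0,0,0.0025],0],[[0,0,0],[0,0,0.0025],0]]'
cat > look.py <<'E'
import sys
from h import *
where()
c=capture("scene"); q=c["camera_from_world"]@np.append(SEAT+40*U,[110,1]); u,v=int(q[0]/q[2]*c["fx"]+c["cx"]),int(q[1]/q[2]*c["fy"]+c["cy"])
cv2.imwrite("pics/%s.png"%sys.argv[1],cv2.resize(c["image"][v-50:v+50,u-65:u+65],(780,600),interpolation=cv2.INTER_CUBIC)[...,::-1])
# ridge: bright pixels at ridge height over the cover, pump frame
P=pts(c); d=P[...,:2]-SEAT; x,y=d@U,d@V; hsv=cv2.cvtColor(c["image"],cv2.COLOR_RGB2HSV)
m=(P[...,2]>117)&(P[...,2]<128)&(x>-15)&(x<125)&(abs(y)<35)&(hsv[...,1]<90)&(hsv[...,2]>90)
print("ridge x,y,z",np.median(x[m]),np.median(y[m]),np.median(P[...,2][m]),m.sum())
b=(P[...,2]>104)&(P[...,2]<117)&(abs(y)<46)&(x>-60)&(x<145)&(cv2.inRange(hsv,(100,110,40),(125,255,255))>0)
print("blue x pctl",np.percentile(x[b],[1,50,99]),"y",np.percentile(y[b],[1,99]),"z",np.median(P[...,2][b]),b.sum())
E
python3 look.py s1
```

```text
time: 3.85
tool_pos: [510.5, -63.0, 114.1]
tcp_rot: [3.141, 0.001, 2.948]
contact_force: [-4.9, 2.3, 17.2]
grip_width: -0.0
finger_force: 8.2
t 3.85 pump x,y,z -67.69647280278308 -0.31100683362723724 114.10381271863352 F [-4.86767234  2.32135094 17.22743715] w -0.000604518178589958
ridge x,y,z 14.225398151603667 4.1634246104439 122.10767893924032 58
blue x pctl [-26.96945695  24.94229005  53.69167095] y [-45.30233805  45.26245005] z 111.97407181107087 327
```

View pics/s1.png

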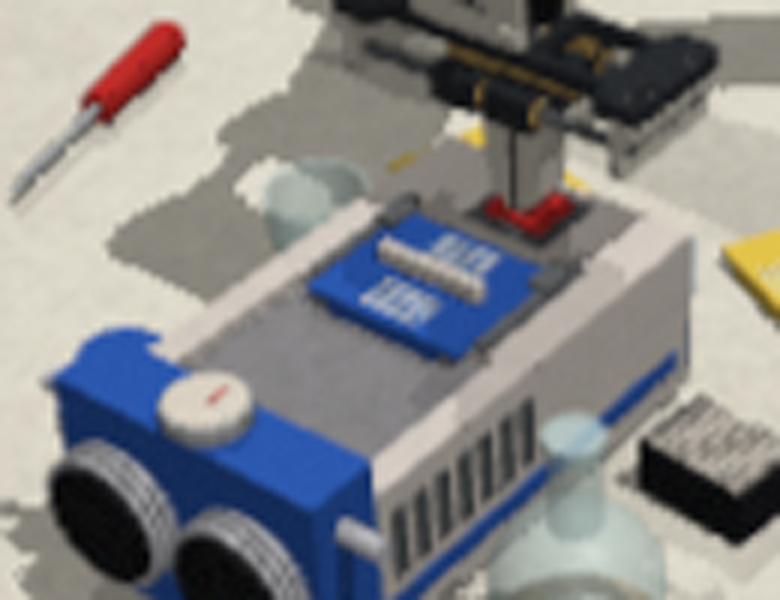

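The picture shows the tab at (530,215) held in, and the cover with ridge at (430,270) sprung back: the ridge is at x≈+13. I'll lift, move to the tab side of the ridge and open the fingers slightly for a wide, straight push.

```bash
python3 -m handwheel '[[[0,0,0],[0,0,-0.010],0],[[0,0,0],[0,0,-0.020],0],[[0,0,0],[0,0,-0.025],0.1],[[0,0,0],[-0.027,0,-0.025],0.2],[[0,0,0],[-0.053,0,-0.025],0.2],[[0,0,0],[-0.053,0,-0.025],0.2],[[0,0,0],[-0.053,0,-0.025],0.2],[[0,0,0],[-0.053,0,-0.025],0.2]]'; python3 -c "
from h import *
where(); plan(-13,0,116)"
```

```text
time: 4.7
tool_pos: [561.5, -73.2, 136.9]
tcp_rot: [3.141, -0.002, 2.948]
contact_force: [-0.1, 0.2, 0.6]
grip_width: 18.6
finger_force: 0.0
t 4.7 pump x,y,z -15.694832664423325 -0.5622716072023841 136.88058559123928 F [-0.1400957   0.20707678  0.63897594] w 18.64598725389249
t 4.7 shift [-0.00273055  0.00055694  0.02087609] turn [ 0.01251012 -0.09756921  0.01630386] F [-0.1400957   0.20707678  0.63897594]
```

```bash
python3 -m handwheel '[[[0,0,0],[0,0.0005,0.010],0.2],[[0,0,0],[0,0.0005,0.0205],0.2],[[0,0,0],[0,0.0005,0.0205],0.2],[[0,0,0],[-0.005,0.0005,0.0205],0.2],[[0,0,0],[-0.010,0.0005,0.0205],0.2],[[0,0,0],[-0.014,0.0005,0.0205],0.2],[[0,0,0],[-0.018,0.0005,0.0205],0.2],[[0,0,0],[-0.022,0.0005,0.0205],0.2],[[0,0,0],[-0.026,0.0005,0.0205],0.2],[[0,0,0],[-0.030,0.0005,0.0205],0.2],[[0,0,0],[-0.030,0.0005,0.0205],0.2]]'; python3 look.py s2; python3 -c "
from h import *
plan(84,0,116)"
```

```text
time: 5.8
tool_pos: [592.7, -79.0, 116.8]
tcp_rot: [3.142, 0.001, 2.948]
contact_force: [-0.5, -0.1, 0.2]
grip_width: 18.3
finger_force: 0.0
t 5.8 pump x,y,z 16.054647080300498 -0.1771863725613173 116.82419983207265 F [-0.50273524 -0.1239065   0.24833911] w 18.254601716674312
ridge x,y,z 32.8789897532928 4.1684996922000925 122.55881227612929 69
blue x pctl [-4.75881473 49.07021873 72.82388469] y [-45.47334995  45.69688918] z 111.93091776829294 282
t 5.85 shift [-0.0682001   0.00016275  0.00078446] turn [0.00360549 0.03369309 0.01401876] F [0.57007425 0.21053361 0.03279565]
```

```bash
python3 -m handwheel '[[[0,0,0],[-0.004,0,0],0.2],[[0,0,0],[-0.009,0,0],0.2],[[0,0,0],[-0.014,0,0],0.2],[[0,0,0],[-0.019,0,0],0.2],[[0,0,0],[-0.024,0,0],0.2],[[0,0,0],[-0.029,0,0],0.2],[[0,0,0],[-0.034,0,0],0.2],[[0,0,0],[-0.039,0,0],0.2],[[0,0,0],[-0.044,0,0],0.2],[[0,0,0],[-0.049,0,0],0.2],[[0,0,0],[-0.053,0,0],0.2],[[0,0,0],[-0.053,0,0],0.2]]'; python3 look.py s3
```

```text
time: 7.05
tool_pos: [644.7, -89.2, 116.9]
tcp_rot: [3.142, 0.001, 2.948]
contact_force: [-0.9, -0.5, -0.8]
grip_width: 18.3
finger_force: 0.0
t 7.05 pump x,y,z 68.99164719017358 -0.17368819295143628 116.85590429479804 F [-0.90441699 -0.49222965 -0.83215358] w 18.321933846988376
ridge x,y,z 86.13823440200673 4.551511070301059 121.59838658742643 68
blue x pctl [ 48.15594148 100.26554434 125.67719379] y [-45.23567155  44.98267808] z 110.9596674876642 287
```

View pics/s3.png

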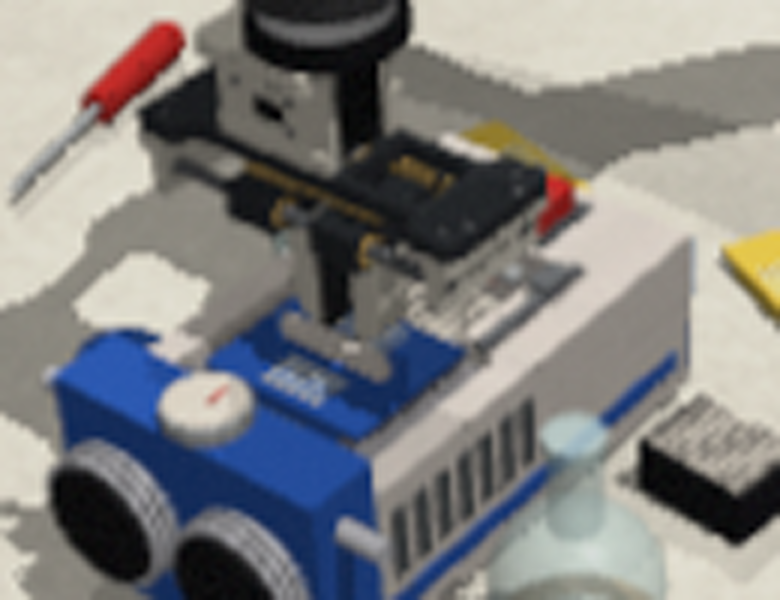

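The cover is now on the deck, straight, at about x 85 (ridge at (335,345)), and the filter is visible behind it at (460,305). 12 mm more, then back off and lift.

```bash
python3 -m handwheel '[[[0,0,0],[-0.004,0,0],0.2],[[0,0,0],[-0.008,0,0],0.2],[[0,0,0],[-0.012,0,0],0.2],[[0,0,0],[-0.012,0,0],0.2],[[0,0,0],[-0.009,0,0],0.2],[[0,0,0],[-0.005,0,0],0.2],[[0,0,0],[-0.005,0,-0.03],0.2],[[0,0,0],[-0.005,0,-0.07],0.2],[[0,0,0],[0.04,0,-0.12],0.2],[[0,0,0],[0.09,0,-0.12],0.2],[[0,0,0],[0.14,0,-0.12],0.2],[[0,0,0],[0.14,0,-0.12],0.2]]'; python3 look.py s4
```

```text
time: 8.3
tool_pos: [501.5, -60.6, 237.3]
tcp_rot: [3.141, -0.003, 2.948]
contact_force: [0.1, -1.0, 0.0]
grip_width: 18.5
finger_force: 0.0
t 8.3 pump x,y,z -76.97586103723808 0.2946364682044895 237.2922004792273 F [ 0.08537894 -0.96543091  0.03077903] w 18.53739119765741
ridge x,y,z 98.4303726994595 0.22087537713659405 121.31020699788678 60
blue x pctl [ 57.9593509  100.73445219 132.46935608] y [-44.98101882  45.20679728] z 111.14818929665284 291
```

View pics/s4.png

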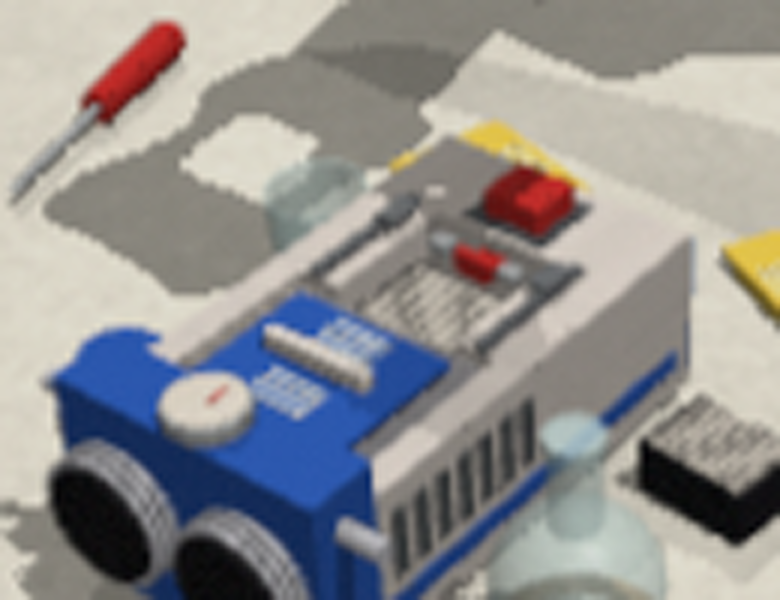

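The cover lies flat on the deck with its ridge at (315,355), at x≈97. The bay is open with the filter at (430,300), and the arm is clear. Handing in.

```bash
python3 -c "
from plant import close_job
print(close_job())"
```

```text
the job is handed in; nothing more can be done
None
```

The job is handed in: the tab was pressed right in, the cover sprang free and was pushed straight back, and it now lies flat on the deck about 97 mm behind the seat with the filter bay open and the robot touching nothing; the judge returned no verdict.

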